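# Hold the label printer's roll guides open for a new roll

### The job

The slide-label printer on the bench has run out and its cover was left half open: swing the cover fully back against its stop, and only then pull the roll guide on the robot's side, the nearer of the two with an upright thumb tab, out against its spring until its edge finger lines up with the little width clip on the printer's sill. Finish while still holding the guide there, keeping it steady at the clip, so that a colleague can drop the new roll in; leave the other things on the bench where they are.

Things in the scene. Friction and masses are not known exactly. Their poses are not given: they have to be found in the camera images.
- printer: White label printer fixed to the bench: base 240 long x 200 wide x 85 high with an empty roll bay (164 x 184) in its top. Origin: centre of its underside, on the bench. Label exit at its -x, cover hinge at the rear (+x), +y toward the robot (base sides at y -100 and 100), z up. Bay walls and the flat sill in front of the bay (x -121 to -61) are 85 high.
- cover (a joint): Angle of the printer's cover, rad: 0 shut, opens up and back to its stop at 1.75 (just past upright). Starts half open, 0.7 to 1.05; its stiff hinge lets it stay where it is left; 2 to 5 N at the lip moves it. Hinge line along the printer's y at printer x 105, z 88. The cover is a shell 200 long, 200 wide, 73 deep, hollow toward the bay.
- cover_lip (a point): Middle of the cover's free front edge, 200 from the hinge line (at angle a it is at printer x = 105 - 200 cos a, z = 88 + 200 sin a). The edge runs the full 200 width, parallel to the printer's y.
- roll_guide (a joint): Travel (m) of the black roll guide on the robot's (+y) side: 0 at rest, grows as it is pulled out along the printer's +y, stop at 0.055. Its spring takes 5 N to start, 9.4 N at the stop, and draws it back when let go. The far guide is geared to it and moves out equally to the other side. Cheek 44 x 6 with a core hub inside, thumb tab on top, edge finger in front.
- thumb_tab (a point): Middle of the top of that guide's thumb tab, an upright black plate 26 wide (printer x) x 8 thick (printer y, the travel direction) standing 41 clear above a step; at rest at printer x 5, y 30, z 148. The far guide's like tab stands 52 away, face to face, at rest.
- edge_finger (a point): Tip of that guide's edge finger, a flat black bar 5 wide that runs forward from the guide over the sill; at printer x -63, z 91 and, at rest, y 16 (14 nearer the printer's middle than the thumb tab; both move together).
- width_clip: Small black clip, 12 wide (printer y) x 22 long x 9 high, fixed on the metal scale on the sill, on the robot's half; its 4 wide nose points at the edge finger's track. Origin: centre of its underside, axes parallel to the printer's, at printer y 40 to 60. Finger tip and this origin at equal printer y: lined up (24 to 44 mm of travel). It does not block the guide.
- label_roll: New roll of labels, white, 100 diameter x 50 high, lying flat on the bench in front of the printer; leave alone. Origin: centre of its underside.
- slide_pack: White pack of microscope slides, 55 x 82 x 34, in front of the printer; leave alone. Origin: centre of its underside.
- reagent_bottle: Small amber reagent bottle, 42 diameter x 85 high, off the corner of the printer between its front and the robot; leave alone. Origin: centre of its underside.
- lab_pen: Black marker pen, 128 long x 13, on the robot's side of the printer; leave alone. Origin: underside, near its middle.
- tissue_block: White tissue cassette with a wax block, 49 x 28 x 10, on the robot's side of the printer; leave alone. Origin: centre of its underside.
- slide_rack: Steel wire rack with a few glass slides, 170 x 90 x 82, to the left on the bench; leave alone. Origin: centre of its underside.
- forceps: Steel forceps, 117 long x 20 x 8, to the right on the bench; leave alone. Origin: near the middle, on the bench.

How it is judged (in metres and radians):
On the way:
1. the printer's cover is fully back, within about 6 degrees of its stop (value of joint cover above 1.65 rad), for 0.2 s.
At the end, for the whole second after the job is handed in: The cover is fully back (over 1.65 rad; the stop is at 1.75), the edge finger of the roll guide on the robot's side is within 4 mm of the width clip's middle along the printer's y, at rest (under 10 mm/s), and the robot's fingers are holding that guide there (contact force over 3 N) (value of joint cover above 1.65 rad and y of edge_finger in the frame of width_clip between -0.004 and 0.004 m and velocity of joint roll_guide between -0.01 and 0.01 m/s and contact force between the fingers and roll_guide above 3 N); the arm keeps its last pose, push and grip.
It fails at once if the roll guide is pulled out more than 10 mm before the cover is fully back (value of joint roll_guide above 0.01 m and value of joint cover below 1.65 rad).
It fails at once if another thing on the bench is shifted by more than 25 mm (distance of any of label_roll, slide_pack, reagent_bottle, lab_pen, tissue_block, slide_rack, forceps from where it was at the start of the episode above 0.025 m).
It also fails if it takes over 48 s, if anything falls off the work surface, if the arm or the gripper's body presses on something with over 40 N, if the wrist force passes 120 N, or if a joint passes its speed limit or range.

### The arm

A 6-joint arm with a two-finger parallel gripper is mounted at the origin on the work surface. World frame = base frame: x ahead of the robot, y to its left, z up, the work surface at z = 0. Lengths are in mm, angles in rad, forces in N, time in s.
With the tool pointing down it reaches from about 275 to 1000 mm from the base axis. Payload 8.4 kg.
Tool frame: the origin (TCP) lies between the finger pads; the fingertips stand 17 mm ahead of it and the grasp point (between the pads) lies 2 mm behind it (r.tcp_to_tips is the distance from the TCP to the fingertips, in mm); z points along the fingers, y is the line along which they close (so a half turn about z gives the same grasp; the last joint's range is limited). The gripper opens to 85 mm and grips with 20 to 120 N. Pads are 22 mm wide; open, the fingers measure 114 mm over their backs; the gripper's body (76 mm by 85 mm) begins 54 mm behind the grasp point. The pads swing forward as they close: fully open they stand 13 mm farther back than shut.
Start: joints at [1.217, 0.353, 1.633, -0, 1.155, -0.002], TCP at [215.366, 586.724, 248.281] pointing down, gripper open.
Joint ranges: [-2.63, 2.63], [-0.92, 2.1], [0.06, 2.66], [-1.3, 4.44], [0, 2.69], [-3.02, 3.02]. Speed limits (rad/s): [2.22, 2.22, 2.79, 3.14, 3.14, 3.14].

### API

Orientations are given as [roll, pitch, yaw] about the fixed x, y, z axes, in that order (R = Rz(yaw) Ry(pitch) Rx(roll)).
In Python, from rig import r gives the robot as it stands. The module is installed in compiled form; this text tells all that it offers.
- The arm moves only by the tool apply_moves, never from a script. Its argument "series" is text: rows parted by semicolons, each of 7 numbers parted by spaces: the shift along the tool's x, y, z in cm, then the turn, a rotation vector about the tool's x, y, z in rad, then the gripper's target within -1 to 1 (shut at 1, half-way at 0, fully open at -1). In form: tx ty tz rx ry rz fingers; .... A call has exactly 10 rows; each row shifts and turns the commanded pose from where the row before left it, along the tool's axes as they then stand; what a row does not reach is not made up. A row lasts 1/12 s, in which the tool goes at most 41.7 mm and 7.16 degrees, less where a joint would pass 70% of its speed; a pose out of reach is approached as far as the arm can. A call with a gripper value outside its range is refused whole. The fingers move at their own pace and stop on an object; "squeeze" is the grip in N (left out, the last holds). Time passes only in rows, so rows that do not move let the fingers close, or fill a call up. It gives the time, the measured TCP pose, the force and the opening at its end, in the units of the state.
- r.sense(): the state, without advancing time (a new reading comes with each control period).
- r.grab_frame(name): name is "scene" or "top"; returns the picture (384x512x3 uint8, blue, green, red); there is no depth.
- r.camera_info(name): a dict with "K" (3x3 intrinsics, pixels), "extrinsics" (4x4, takes a point from camera to world coordinates). Camera axes: x right, y down, z forward; pixel columns grow to the right and rows downward; lengths in mm; the calibration is good to about 2 mm. A picture is of the moment at which its call begins. camera_info takes no time and is no camera call.
- r.sign_off(): hands the job in, once; it reports no verdict.
The state is a dict: "clock": time; "qpos": joint angles; "qvel": joint speeds; "joint_efforts": joint torques, N m; "eef_pos": TCP position; "tcp_rot": TCP orientation; "contact_force": force on the tool from outside, world axes, zero at the start; "wrist_torque": the same for the moment, N m; "opening": opening from 0.0 (shut) to 1.0 (fully open).
Only numpy, scipy, OpenCV 4.12 (cv2) and the standard library are available. Lean on these libraries where they do the work, as an engineer would, in place of code of your own. Each camera call takes 0.05 s, during which the arm holds its last target. There are 200 camera calls.

## Working session

There is one attempt and no reset: what is moved stays moved. The work goes in short steps, Python scripts to look and compute and a tool call to move; the robot and the scene stay as the last step left them, time stands still between calls to the robot, and variables do not carry over. Pictures are saved under pics/ and viewed, on a budget of 10 in all, crops included, one or two more only if the job needs it, and the job is handed in when it is done.

Besides the shell and the picture viewer there is one more tool, called after "Call:" by a JSON object that holds its "api" and its "payload". apply_moves: Moves the arm, as the interface text tells. Its arguments: {"type":"object","properties":{"series":{"type":"string"},"squeeze":{"type":"number"}},"required":["series"]}

```bash
mkdir -p pics
python3 - <<'E'
from rig import r
import cv2
for n in("scene","top"):
    i=r.camera_info(n); print(n,i["K"],i["extrinsics"])
    f=r.grab_frame(n); cv2.imwrite(f"pics/{n}0.png",f)
s=r.sense(); print(s)
E
```

```text
scene [[377.42067642   0.         259.80019489]
 [  0.         377.42067642 192.1615608 ]
 [  0.           0.           1.        ]] [[-9.96550536e-01 -7.97559605e-02  2.29350474e-02  5.16448929e+02]
 [-8.29527012e-02  9.49254094e-01 -3.03373556e-01  3.17862424e+02]
 [ 2.42466171e-03 -3.04229604e-01 -9.52595648e-01  1.17378013e+03]
 [ 0.00000000e+00  0.00000000e+00  0.00000000e+00  1.00000000e+00]]
top [[376.22019518   0.         252.39091911]
 [  0.         376.22019518 195.55099507]
 [  0.           0.           1.        ]] [[ 6.67953228e-03 -9.99211800e-01  3.91300662e-02  5.01065542e+02]
 [-9.99934127e-01 -6.30886487e-03  9.58853621e-03 -2.45736724e+01]
 [-9.33411223e-03 -3.91915356e-02 -9.99188119e-01  1.15691680e+03]
 [ 0.00000000e+00  0.00000000e+00  0.00000000e+00  1.00000000e+00]]
{'clock': 0.1, 'qpos': array([ 1.21659559e+00,  3.53588955e-01,  1.63406083e+00, -1.91338706e-05,
        1.15517193e+00, -2.38494361e-03]), 'qvel': array([ 1.00053671e-03, -9.39910774e-04, -2.08219558e-03,  8.12455058e-04,
       -5.33139637e-06,  9.89367586e-04]), 'joint_efforts': array([-1.69370836e-03, -6.06351972e+01, -3.42814744e+01, -1.07444362e-04,
        4.00351521e-03, -1.61042294e-05]), 'eef_pos': array([215.23523687, 586.34561036, 247.62998736]), 'tcp_rot': array([-3.14036355e+00,  1.45640922e-05,  2.78978461e+00]), 'contact_force': array([ 1.18021535,  0.07775013, -0.23834667]), 'wrist_torque': array([ 0.03451907, -0.0013454 ,  0.03060182]), 'opening': 1.005444385100203}
```

View pics/scene0.png

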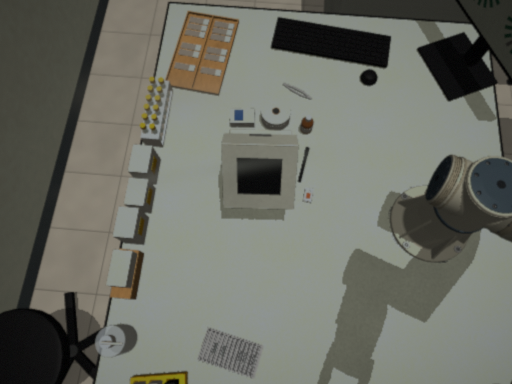

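View pics/top0.png

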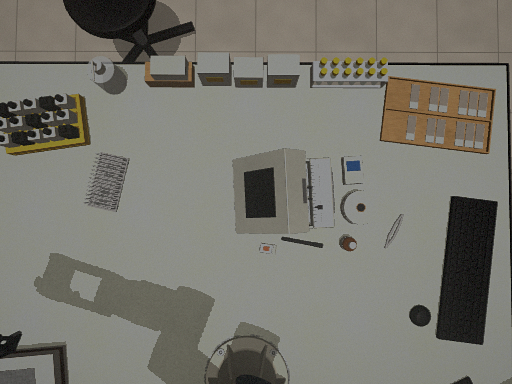

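The top view shows the printer at about (270,195), with its front (the sill with the scale) to the right at (320,195) and a small black clip near (318,208). The pen is at (302,242), the cassette at (267,248) and the bottle at (348,243). The cover is half open. I'll zoom in on both views.

Run:
```python
import cv2,numpy as np
a=cv2.imread("pics/top0.png")[140:260,225:375]; b=cv2.imread("pics/scene0.png")[95:225,205:325]
a=cv2.resize(a,(750,600),interpolation=cv2.INTER_CUBIC)[:, :]
cv2.imwrite("pics/topc.png",a)
b=cv2.resize(b,None,fx=4.6,fy=4.6,interpolation=cv2.INTER_CUBIC); cv2.imwrite("pics/scc.png",b)
```

```text
(no output)
```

View pics/topc.png

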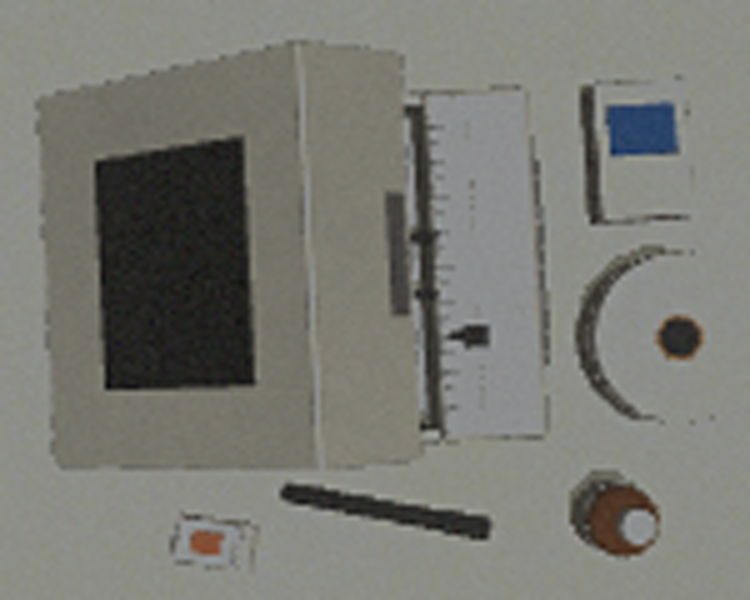

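View pics/scc.png

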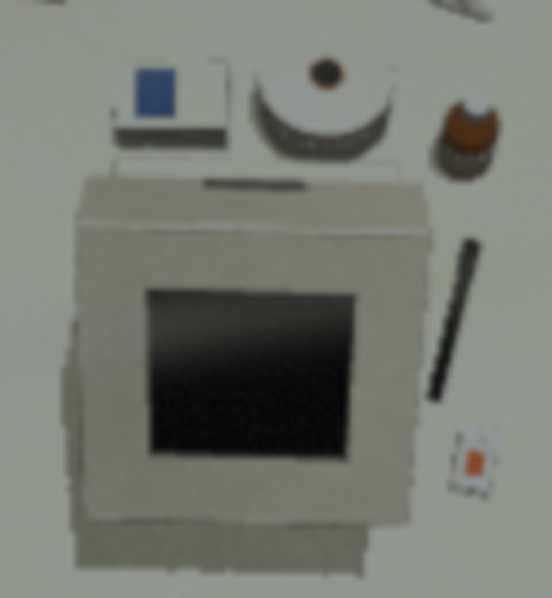

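Crop readings. In the top crop, the sill's front edge runs (527,88)–(548,437), the cover's lip edge runs (403,55)–(424,460), the near finger is at (425,293), and the clip's nose is at (452,336) with its body centred near (478,336). In the scene crop, the lip edge runs (88,180)–(430,190).

```bash
cat > h.py <<'E'
from rig import r
import numpy as np
def ray(n,px):
    i=r.camera_info(n);E=i["extrinsics"]
    d=E[:3,:3]@np.linalg.solve(i["K"],[px[0],px[1],1.]);return E[:3,3],d/np.linalg.norm(d)
def plane(n,px,z):
    o,d=ray(n,px);return o+d*(z-o[2])/d[2]
def tri(p1,p2):
    o,d=ray("top",p1);q,e=ray("scene",p2)
    s=np.linalg.lstsq(np.c_[d,-e],q-o,rcond=None)[0]
    a,b=o+d*s[0],q+e*s[1];return (a+b)/2,np.linalg.norm(a-b)
E
python3 - <<'E'
from h import *
np.set_printoptions(precision=1,suppress=True)
T=lambda x,y:(x/5+225-.4,y/5+140-.4)
S=lambda x,y:(x/4.6+205-.4,y/4.6+95-.4)
A=plane("top",T(527,88),85);B=plane("top",T(548,437),85);print("sill",A,B,np.linalg.norm(A-B))
ey=(B-A)/np.linalg.norm(B-A);ex=np.array([ey[1],-ey[0],0])
O=(A+B)/2+120*ex;O[2]=0;print("O",O,"ex",ex,"ey",ey,np.arctan2(ex[1],ex[0]))
loc=lambda p:np.array([(p-O)@ex,(p-O)@ey,p[2]])
for t,s in(((403,55),(88,180)),((424,460),(430,190)),((300,43),(78,222)),((320,467),(432,234))):
    p,e=tri(T(*t),S(*s));print("tri",p,e,loc(p))
for n,p,z in(("clip",T(478,336),91),("nose",T(452,336),90),("fing",T(425,293),91),("farf",T(425,237),91)):
    print(n,plane("top",p,z),loc(plane("top",p,z)))
for p in((283,490),(490,530),(180,545),(255,545),(605,515)):print(plane("top",T(*p),10),loc(plane("top",T(*p),10)))
E
```

```text
sill [ 654.1 -235.3   85. ] [ 455.2 -246.9   85. ] 199.20954917204125
O [ 547.7 -121.3    0. ] ex [-0.1  1.   0. ] ey [-1.  -0.1  0. ] 1.6291291539965693
tri [ 652.1 -146.7  222.4] 2.815954698961987 [ -31.4 -102.8  222.4]
tri [ 448.2 -157.   223.7] 2.345107122533265 [-29.8 101.4 223.7]
tri [646.9 -90.7 283.3] 1.106914806781872 [  24.8 -100.8  283.3]
tri [ 448.9 -100.6  282.2] 0.2742951700100575 [ 26.4  97.4 282.2]
clip [ 512.2 -206.3   91. ] [-82.7  40.4  91. ]
nose [ 512.1 -191.8   90. ] [-68.2  39.6  90. ]
fing [ 536.3 -176.3   91. ] [-54.3  14.5  91. ]
farf [ 568.1 -176.3   91. ] [-56.1 -17.2  91. ]
[ 418.8 -101.9   10. ] [ 26.9 127.5  10. ]
[ 395.6 -227.3   10. ] [-96.9 158.   10. ]
[385.1 -39.5  10. ] [ 91.1 157.5  10. ]
[385.4 -85.   10. ] [ 45.7 159.9  10. ]
[ 405.1 -296.9   10. ] [-166.9  152.5   10. ]
```

The lip is at printer x ≈ -31, z ≈ 223 (cover about 0.8 rad), and the widths of 199 and 204 mm agree with the text. The printer origin is about (548,-121) with yaw 1.629. The clip is at printer y ≈ 40. First I lift and turn the tool onto the printer's axes, with the fingers shut.

Call:
{"api": "apply_moves", "payload": {"series": "0 0 -1.6 0 0 0.116 1;0 0 -1.6 0 0 0.116 1;0 0 -1.6 0 0 0.116 1;0 0 -1.6 0 0 0.116 1;0 0 -1.6 0 0 0.116 1;0 0 -1.6 0 0 0.116 1;0 0 -1.6 0 0 0.116 1;0 0 -1.6 0 0 0.116 1;0 0 -1.6 0 0 0.116 1;0 0 -1.6 0 0 0.117 1", "squeeze": 40}}

```text
clock: 0.93
eef_pos: [215.3, 586.4, 408.6]
tcp_rot: [-3.141, 0.001, 1.623]
contact_force: [0.0, -0.4, -0.2]
opening: 0.003
```

Call:
{"api": "apply_moves", "payload": {"series": "-3.6 1.35 0 0 0 0 1;-3.6 1.35 0 0 0 0 1;-3.6 1.35 0 0 0 0 1;-3.6 1.35 0 0 0 0 1;-3.6 1.35 0 0 0 0 1;-3.6 1.35 0 0 0 0 1;-3.6 1.35 0 0 0 0 1;-3.6 1.35 0 0 0 0 1;-3.6 1.35 0 0 0 0 1;-3.6 1.35 0 0 0 0 1"}}

```text
clock: 1.77
eef_pos: [371.1, 233.3, 408.2]
tcp_rot: [-3.142, 0.0, 1.629]
contact_force: [0.4, -0.2, 1.2]
opening: -0.002
```

Call:
{"api": "apply_moves", "payload": {"series": "-3.6 1.35 0 0 0 0 1;-3.6 1.35 0 0 0 0 1;-3.6 1.35 0 0 0 0 1;-3.6 1.35 0 0 0 0 1;-3.6 1.35 0 0 0 0 1;-3.6 1.35 0 0 0 0 1;-3.6 1.35 0 0 0 0 1;-3.6 1.35 0 0 0 0 1;-3.6 1.35 0 0 0 0 1;-3.6 1.35 0 0 0 0 1"}}

```text
clock: 2.6
eef_pos: [526.8, -118.4, 408.0]
tcp_rot: [-3.141, -0.0, 1.628]
contact_force: [0.3, -0.4, -0.2]
opening: -0.002
```

Call:
{"api": "apply_moves", "payload": {"series": "-3.6 1.35 0 0 0 0 1;-3.6 1.25 0 0 0 0 1;-0.6 0 0 0 0 0 1;0 0 3 0 0 0 1;0 0 3 0 0 0 1;0 0 3 0 0 0 1;0 0 3 0 0 0 1;0 0 3 0 0 0 1;0 0 0 0 0 0 1;0 0 0 0 0 0 1"}}

```text
clock: 3.43
eef_pos: [556.2, -192.3, 257.2]
tcp_rot: [-3.138, -0.001, 1.629]
contact_force: [1.2, 0.3, 0.6]
opening: 0.001
```

Call:
{"api": "apply_moves", "payload": {"series": "0 0 1.75 0 0 0 1;0 0 1.75 0 0 0 1;0.8 0 0 0 0 0 1;0.8 0 0 0 0 0 1;0.7 0 0 0 0 0 1;0.9 0 -0.8 0 0 0 1;0.9 0 -0.8 0 0 0 1;0.8 0 -0.6 0 0 0 1;0.8 0 -0.5 0 0 0 1;0 0 0 0 0 0 1"}}

```text
clock: 4.27
eef_pos: [554.6, -134.5, 252.4]
tcp_rot: [3.139, 0.0, 1.63]
contact_force: [0.5, 1.3, 0.5]
opening: 0.003
```

Run:
```python
from rig import r
import cv2,numpy as np
a=r.grab_frame("top")[140:260,225:345];b=r.grab_frame("scene")[95:215,205:325]
cv2.imwrite("pics/c1.png",cv2.resize(np.hstack([a,b]),(800,400),interpolation=cv2.INTER_CUBIC))
```

```text
(no output)
```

View pics/c1.png

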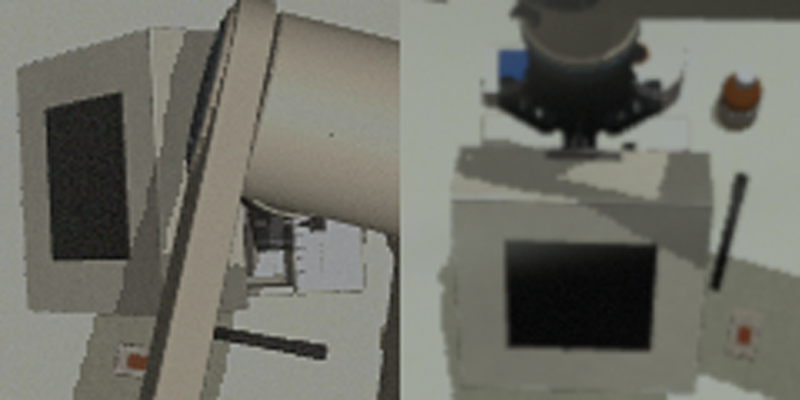

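The lip (scene half, about (580,152)) has moved back slightly and touches the fingers, so the cover is following. I carry on along the arc.

Call:
{"api": "apply_moves", "payload": {"series": "0.9 0 -0.5 0 0 0 1;0.9 0 -0.4 0 0 0 1;0.9 0 -0.4 0 0 0 1;0.9 0 -0.4 0 0 0 1;1 0 -0.4 0 0 0 1;1 0 -0.3 0 0 0 1;1 0 -0.3 0 0 0 1;1 0 -0.2 0 0 0 1;1 0 -0.1 0 0 0 1;1 0 0 0 0 0 1"}}

```text
clock: 5.2
eef_pos: [548.2, -38.9, 280.5]
tcp_rot: [3.141, -0.0, 1.629]
contact_force: [0.1, -1.3, 0.4]
opening: -0.004
```

Run:
```python
from rig import r
import cv2,numpy as np
print(r.sense()["contact_force"])
a=r.grab_frame("top")[140:260,225:345];b=r.grab_frame("scene")[95:215,205:325]
cv2.imwrite("pics/c2.png",cv2.resize(np.hstack([a,b]),(800,400),interpolation=cv2.INTER_CUBIC))
```

```text
[ 0.07389941 -1.31221623  0.39063924]
```

View pics/c2.png

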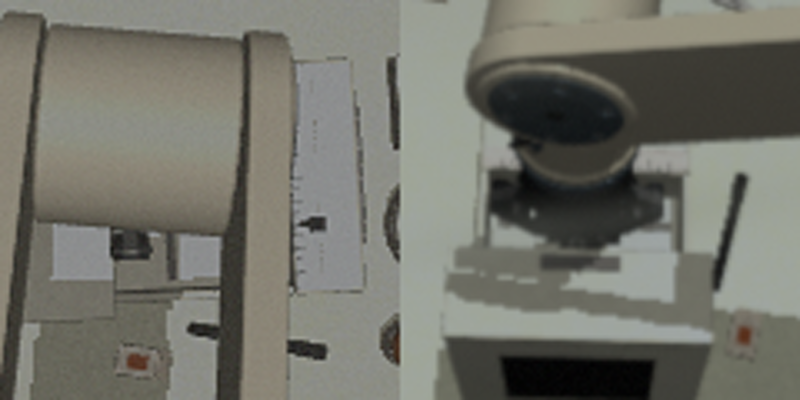

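The cover is nearly upright, with the lip in the scene half at about y=258. I continue to the stop with a small overshoot.

Call:
{"api": "apply_moves", "payload": {"series": "0.8 0 0 0 0 0 1;0.8 0 0 0 0 0 1;0.8 0 0 0 0 0 1;0.7 0 0 0 0 0 1;0.5 0 0 0 0 0 1;0.4 0 0 0 0 0 1;0.4 0 0 0 0 0 1;0.4 0 0 0 0 0 1;0 0 0 0 0 0 1;0 0 0 0 0 0 1"}}

```text
clock: 6.13
eef_pos: [545.5, 7.4, 280.3]
tcp_rot: [-3.142, 0.001, 1.629]
contact_force: [-0.5, -3.5, -1.3]
opening: 0.001
```

Call:
{"api": "apply_moves", "payload": {"series": "0.3 0 0 0 0 0 1;0.3 0 0 0 0 0 1;0.3 0 0 0 0 0 1;0 0 0 0 0 0 1;0 0 0 0 0 0 1;0 0 0 0 0 0 1;0 0 0 0 0 0 1;0 0 0 0 0 0 1;0 0 0 0 0 0 1;0 0 0 0 0 0 1"}}

```text
clock: 6.97
eef_pos: [545.4, 8.5, 280.4]
tcp_rot: [3.142, 0.015, 1.629]
contact_force: [3.1, -44.4, -1.8]
opening: -0.003
```

The cover is at its stop: 44 N, and the geometry gives about 1.75 rad. I back off and pull toward the robot so both cameras see the bay.

Call:
{"api": "apply_moves", "payload": {"series": "-2 0 0 0 0 0 1;-4 0 0 0 0 0 1;-4 0 0 0 0 0 1;-4 0 -0.5 0 0 0 1;0 -3.6 -1.7 0 0 0 1;0 -3.6 -1.7 0 0 0 1;0 -3.6 -1.7 0 0 0 1;0 -3.6 -1.7 0 0 0 1;0 -3.6 -1.7 0 0 0 1;0 -3.6 -1.7 0 0 0 -0.1"}}

```text
clock: 7.8
eef_pos: [335.8, -135.0, 387.9]
tcp_rot: [3.141, -0.0, 1.629]
contact_force: [-0.2, -1.3, 1.1]
opening: 0.13
```

Run:
```python
from rig import r
import cv2,numpy as np
a=r.grab_frame("top");b=r.grab_frame("scene");cv2.imwrite("pics/t3.png",a);cv2.imwrite("pics/s3.png",b)
a=cv2.resize(a[155:245,225:345],None,fx=5,fy=5,interpolation=cv2.INTER_CUBIC)
b=cv2.resize(b[125:215,215:305],None,fx=5,fy=5,interpolation=cv2.INTER_CUBIC)
g=np.hstack([a[:,200:550],b]);g=np.clip(g.astype(float)*1.5,0,255)
cv2.imwrite("pics/c3.png",g)
```

```text
[ WARN:0@1.101] global loadsave.cpp:1063 imwrite_ Unsupported depth image for selected encoder is fallbacked to CV_8U.
```

View pics/c3.png

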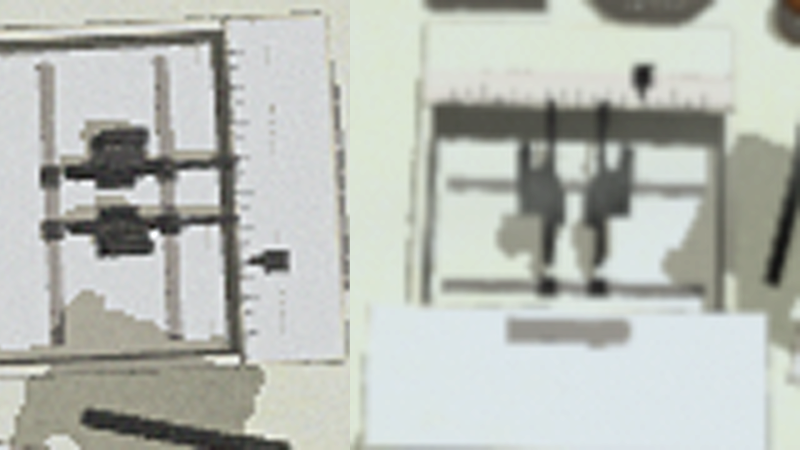

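Top half of the picture: near guide's tab at about (125,247), near finger ending near (232,217), far finger at (232,163), clip at (275,261). Scene half: near tab top at about (627,147), near finger at (603,105), clip at (642,75). The cover is back against its stop. Next I measure the centroids.

```bash
cat >> h.py <<'E'
import cv2
O=np.array([547.7,-121.3,0]);th=1.629
ex=np.array([np.cos(th),np.sin(th),0]);ey=np.array([-ex[1],ex[0],0])
loc=lambda p:np.array([(p-O)@ex,(p-O)@ey,p[2]])
def cent(im,x0,x1,y0,y1,thr=None):
    g=255.-cv2.cvtColor(im,cv2.COLOR_BGR2GRAY)[y0:y1,x0:x1].astype(float)
    lo,hi=np.percentile(g,30),g.max();w=np.clip(g-(lo+.4*(hi-lo)),0,None)
    y,x=np.mgrid[y0:y1,x0:x1];return (w*x).sum()/w.sum(),(w*y).sum()/w.sum()
E
python3 - <<'E'
from h import *
np.set_printoptions(precision=1,suppress=True)
t=cv2.imread("pics/t3.png");s=cv2.imread("pics/s3.png")
T=lambda x,y:(225+(x+200)/5-.4,155+y/5-.4)
S=lambda x,y:(215+(x-350)/5-.4,125+y/5-.4)
A=[plane("top",T(*p),85) for p in((325,13),(347,360))];print("sill",*[loc(a) for a in A])
for n,b in(("nfing",(301,308,194,204)),("ffing",(301,308,183,193)),("clip",(313,325,202,213))):
    c=cent(t,*b);print("top",n,np.array(c),loc(plane("top",c,91 if n!="clip" else 92)))
for n,b in(("nfing",(261,270,145,151)),("ffing",(250,260,145,151)),("clip",(268,280,135,148))):
    c=cent(s,*b);print("scene",n,np.array(c),loc(plane("scene",c,91 if n!="clip" else 92)))
for n,a,b in(("clip",(275,261),(642,75)),("tabtop",(125,247),(627,148))):
    p,e=tri(T(*a),S(*b));print("tri",n,p,e,loc(p))
print("tab@148",loc(plane("top",T(125,247),148)),loc(plane("scene",S(627,148),148)))
E
```

```text
sill [-118.9  -99.7   85. ] [-119.5   98.5   85. ]
top nfing [304.3 198.6] [-39.3  15.1  91. ]
top ffing [303.9 187.4] [-40.  -16.9  91. ]
top clip [318.8 206.6] [-78.8  39.7  92. ]
scene nfing [265.1 148.3] [-50.1  12.6  91. ]
scene ffing [254.8 148.4] [-48.6 -19.4  91. ]
scene clip [273.  142.4] [-70.2  37.2  92. ]
tri clip [ 513.8 -205.2   88. ] 3.2738285355141787 [-81.8  38.7  88. ]
tri tabtop [ 519.3 -111.3  187.2] 2.8843778609094164 [ 11.7  27.8 187.2]
tab@148 [  8.3  28.7 148. ] [ -5.5  27.1 148. ]
```

Both views agree: clip minus finger is 24.6 mm. With the fingers' symmetry giving a y offset of -0.9, that puts the clip at printer y 40.6 (24.6 mm of travel). The tab's y reads 28.7 and 27.1 against an expected 29.1. Its height is ambiguous because I marked the tab's rear edge in the scene view (187). I'll recheck it from above before gripping.

Call:
{"api": "apply_moves", "payload": {"series": "0.1 3.05 2 0 0 0 0;0.1 3.05 2 0 0 0 0;0.1 3.05 2.2 0 0 0 0;0.1 3.05 2.4 0 0 0 0;0.1 3.05 2.6 0 0 0 0;0.1 3.05 2.6 0 0 0 0;0 0 0 0 0 0 0;0 0 0 0 0 0 0;0 0 0 0 0 0 0;0 0 0 0 0 0 0"}}

```text
clock: 8.73
eef_pos: [519.6, -118.9, 250.3]
tcp_rot: [3.14, 0.0, 1.628]
contact_force: [-0.7, 0.3, -0.6]
opening: 0.498
```

Run:
```python
from h import *
np.set_printoptions(precision=1,suppress=True)
S=lambda x,y:(215+(x-350)/5-.4,125+y/5-.4);T=lambda x,y:(225+(x+200)/5-.4,155+y/5-.4)
for row in(158,163,168):
    p,e=tri(T(125,247),S(627,row));print(row,loc(p),e)
print(loc(r.sense()["eef_pos"]),r.sense()["opening"])
b=r.grab_frame("scene");cv2.imwrite("pics/s4.png",b)
b2=cv2.imread("pics/s3.png")
f=lambda b:np.clip(cv2.resize(b[130:195,230:300],None,fx=5.7,fy=5.7,interpolation=cv2.INTER_CUBIC)*1.5,0,255)
cv2.imwrite("pics/c4.png",np.hstack([f(b2),f(b)]).astype(np.uint8))
```

```text
158 [ 10.1  27.9 169.3] 2.1838364791688485
163 [  9.2  28.  160.1] 1.824864842824925
168 [  8.4  28.  150.7] 1.4599004786343663
[  4.1  27.9 250.3] 0.4980996837423596
```

View pics/c4.png

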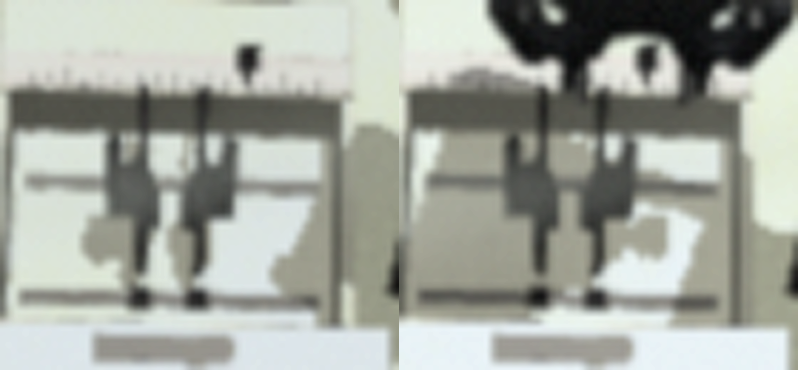

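The open fingers (right panel, x 573 and 693) straddle the near tab at about x=629. With row 168, the middle of the tab's top, the height comes to 151, which agrees with 148. I go down and grip.

Call:
{"api": "apply_moves", "payload": {"series": "0.2 0 2.4 0 0 0 0;0 0 2.4 0 0 0 0;0 0 2.4 0 0 0 0;0 0 1.6 0 0 0 0;0 0 1.2 0 0 0 0;0 0 1 0 0 0 0;0 0 0.8 0 0 0 0;0 0 0 0 0 0 0;0 0 0 0 0 0 0;0 0 0 0 0 0 0"}}

```text
clock: 9.62
eef_pos: [520.2, -117.0, 132.2]
tcp_rot: [3.14, 0.0, 1.629]
contact_force: [0.2, -0.7, -0.4]
opening: 0.501
```

Call:
{"api": "apply_moves", "payload": {"series": "0 0 0 0 0 0 1;0 0 0 0 0 0 1;0 0 0 0 0 0 1;0 0 0 0 0 0 1;0 0 0 0 0 0 1;0 0 0 0 0 0 1;0 0 0 0 0 0 1;0 0 0 0 0 0 1;0 0 0 0 0 0 1;0 0 0 0 0 0 1", "squeeze": 50}}

```text
clock: 10.45
eef_pos: [519.7, -116.9, 131.8]
tcp_rot: [3.141, 0.0, 1.629]
contact_force: [-3.2, -0.4, 6.1]
opening: 0.086
```

Gripped: the opening is 7.3 mm against the 8 mm tab. I pull out 23 mm, then measure.

Call:
{"api": "apply_moves", "payload": {"series": "0 -0.3 0 0 0 0 1;0 -0.3 0 0 0 0 1;0 -0.3 0 0 0 0 1;0 -0.3 0 0 0 0 1;0 -0.3 0 0 0 0 1;0 -0.3 0 0 0 0 1;0 -0.3 0 0 0 0 1;0 -0.2 0 0 0 0 1;0 0 0 0 0 0 1;0 0 0 0 0 0 1"}}

```text
clock: 11.28
eef_pos: [498.3, -118.1, 131.9]
tcp_rot: [3.138, 0.0, 1.628]
contact_force: [6.6, 2.2, -1.3]
opening: 0.083
```

Run:
```python
from h import *
np.set_printoptions(precision=1,suppress=True)
print(loc(r.sense()["eef_pos"]),r.sense()["contact_force"])
b=r.grab_frame("scene");cv2.imwrite("pics/s5.png",b);a=r.grab_frame("top");cv2.imwrite("pics/t5.png",a)
f=lambda b:np.clip(cv2.resize(b,(400,400),interpolation=cv2.INTER_CUBIC)*1.5,0,255)
cv2.imwrite("pics/c5.png",np.hstack([f(a[170:230,280:340]),f(b[125:185,235:295])]).astype(np.uint8))
```

```text
[  6.   49.1 131.9] [ 6.6  2.2 -1.3]
```

View pics/c5.png

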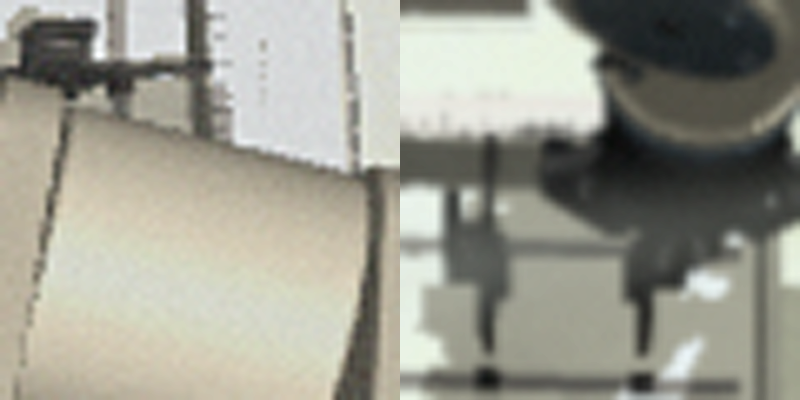

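The arm hides the near finger and the clip, but the geared far finger is visible (top half (190,68), scene half (490,165)). I measure its shift from rest.

Run:
```python
from h import *
np.set_printoptions(precision=2,suppress=True)
for n,f,bx in(("top","t",(300,308)),("scene","s",(145,152))):
  for k in(3,5):
    im=cv2.imread(f"pics/{f}{k}.png")
    if n=="top":
        b=bx+((183,193) if k==3 else (175,185))
    else: b=((250,260) if k==3 else (244,253))+bx
    c=cent(im,*b);print(n,k,np.array(c),loc(plane(n,c,91)))
s3,s5=[cv2.imread(f"pics/s{k}.png") for k in(3,5)]
# feet of guides at rear (rear rod clamps) in scene
for nm,im,b in(("far3",s3,(253,263,166,176)),("far5",s5,(302-58,253,166,176)),("near3",s3,(261,271,166,176)),("near5",s5,(266,276,166,176))):
    c=cent(im,*b);print(nm,np.array(c),loc(plane("scene",c,75)))
```

```text
top 3 [303.48 187.43] [-38.75 -16.84  91.  ]
top 5 [303.29 179.99] [-39.42 -37.95  91.  ]
scene 3 [254.71 148.85] [-47.2  -19.75  91.  ]
scene 5 [248.09 148.6 ] [-47.53 -40.48  91.  ]
far3 [255.27 169.83] [ 16.71 -16.32  75.  ]
far5 [247.85 170.05] [ 18.06 -39.39  75.  ]
near3 [264.84 169.06] [13.4  13.41 75.  ]
near5 [271.43 169.12] [13.06 33.96 75.  ]
```

The travel is about 21 mm: the views give 21.1, 20.7 and 20.6, and the TCP moved 21.4. It needs about 3.6 mm more.

Call:
{"api": "apply_moves", "payload": {"series": "0 -0.2 0 0 0 0 1;0 -0.17 0 0 0 0 1;0 0 0 0 0 0 1;0 0 0 0 0 0 1;0 0 0 0 0 0 1;0 0 0 0 0 0 1;0 0 0 0 0 0 1;0 0 0 0 0 0 1;0 0 0 0 0 0 1;0 0 0 0 0 0 1"}}

```text
clock: 12.22
eef_pos: [494.8, -118.3, 131.9]
tcp_rot: [3.138, 0.0, 1.628]
contact_force: [7.2, 2.1, -1.8]
opening: 0.083
```

Run:
```python
from h import *
np.set_printoptions(precision=2,suppress=True)
s=r.sense();print(loc(s["eef_pos"]),s["contact_force"],s["opening"])
t=r.grab_frame("top");b=r.grab_frame("scene");cv2.imwrite("pics/s6.png",b);cv2.imwrite("pics/t6.png",t)
for n,c in(("top",cent(t,300,308,174,184)),("scene",cent(b,243,252,145,152))):print(n,loc(plane(n,c,91)))
c=cent(b,267,277,166,176);print("near",loc(plane("scene",c,75)))
```

```text
[  6.06  52.63 131.85] [ 7.16  2.12 -1.76] 0.08329342487197192
top [-40.88 -41.86  91.  ]
scene [-47.29 -44.41  91.  ]
near [13.4  37.19 75.  ]
```

Travel now reads 25.0, 24.7 and 23.8 from the views and 24.9 from the TCP, against 24.6 wanted. One last check that the cover is still at its stop, then I hand in.

Run:
```python
from h import *
i=r.camera_info("scene");E=np.linalg.inv(i["extrinsics"])
for a in(1.55,1.65,1.75):
    p=O+(105-200*np.cos(a))*ex-80*ey+[0,0,88+200*np.sin(a)];q=i["K"]@(E[:3,:3]@p+E[:3,3]);print(a,q[:2]/q[2])
for k in(3,6):
    g=cv2.cvtColor(cv2.imread(f"pics/s{k}.png"),cv2.COLOR_BGR2GRAY);print(k,g[180:196,226:234].mean(1).round())
r.sign_off();print("done")
```

```text
1.55 [228.19659248 169.93585602]
1.65 [227.81184651 177.50111007]
1.75 [227.48933168 185.35330707]
3 [121. 120. 121. 122. 124. 131. 143. 150. 151. 151. 151. 151. 151. 151.
 151. 151.]
6 [128. 127. 128. 129. 132. 139. 152. 159. 160. 161. 161. 160. 160. 160.
 161. 160.]
the job is handed in; nothing more can be done
done
```

I swung the cover back to its stop, then pulled the near roll guide out to the width clip. I handed the job in at about 12.3 s, still gripping the guide there. No verdict was reported.

- **Cover:** pushing at the stop read 44 N on the tool. The lip edge in the scene image lies at row 185–186, where 185.4 is predicted for 1.75 rad. It had not moved between the picture before the grasp and the last one.
- **Guide:** the clip called for 24.6 mm of travel in both views. At the end I read 25.0 mm (top), 24.7 mm (scene, far finger), 23.8 mm (scene, near guide's rear) and 24.9 mm (tool movement), all within 1 mm of that.
- **Not seen directly:** the arm hid the near finger and the clip at the end. The alignment rests on the geared far finger, the near guide's rear and the tool position.
- **Grip:** the opening was 7 mm on the 8 mm tab. The sensed pull was about 7.5 N, about what the spring should give.
- **Disagreed:** my first height for the tab came out at 187 mm because I had marked its rear edge. With the middle of the tab's top it came to 151 mm, against 148 mm in the text.
- **Other things on the bench:** I steered clear of them, but did not measure them again at the end.

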